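# Slide the long pin home against the stop of a V-groove jig

## Task

Two round steel pins lie in the two V-grooves of the plywood jig. Slide the longer pin gently along its groove until its end rests against the wooden stop, keeping it down in the groove all the way, and let go. Leave the shorter pin where it lies.

Things in the scene. Friction and masses are not known exactly. Their poses are not given: they have to be found in the camera images.
- jig: Fixed plywood board, 340 x 170 x 12 mm, with two V-grooves of dark angle iron and a wooden stop block across one end. Origin: on the bench under the middle of the grooves. x runs along the grooves to the stop (robot's left), y across, z up. Groove centres at y = +-45 mm, from x = -150 (open end) to 120 mm (stop); bottoms 18 mm, upper edges 36 mm above the bench, 42 mm wide over the edges.
- stop_face (a point): Point on the wooden stop's face, midway between the grooves, 36 mm above the bench (height of the pins' axes); in the jig's frame x = 120, y = 0 mm. The stop block is 22 mm thick, 160 mm wide and its top is 62 mm above the bench; it closes both grooves.
- long_pin: The longer plain round steel pin, diameter 26, length 110 mm, about 0.46 kg, lying loose in either groove, 40 to 130 mm short of the stop. Origin: middle of its axis, 36 mm above the bench; x along the axis (y, z turn as it rolls). It is 13 mm proud of the groove's edges. It slides with dry friction (below 7 N) and stays where it is left; when home its origin is 55 mm from the stop's face.
- short_pin: The shorter pin of the same steel and 26 mm diameter, 60 mm long, about 0.25 kg, lying loose in the other groove; origin at the middle of its axis, x along its axis. To be left alone.
Mind the look-alikes: they are no part of the job. What is shaped like the long_pin but blue is not meant.

How it is judged:
At the end, for the whole second after the job is handed in: The long pin lies at rest down in a groove of the jig (within 5 mm of its lying height and 10 degrees of the groove's direction) with its end within 10 mm of the stop's face; the short pin is within 15 mm of where it lay (x of long_pin in the frame of jig between 0.055 and 0.07 m and z of long_pin in the frame of jig between 0.031 and 0.042 m and angle between the x axis of long_pin and the x axis of jig, either way round below 0.17 rad and linear speed of long_pin below 0.02 m/s and distance of short_pin from where it was at the start of the episode below 0.015 m); the robot touches nothing.
It fails at once if the long pin is lifted out of its groove (its middle more than 14 mm above its lying height) (z of long_pin in the frame of jig above 0.05 m).
It fails at once if the long pin is rammed or pressed hard: more than 150 N between it and the jig (contact force between long_pin and jig above 150 N).
It fails at once if the long pin is shot along faster than 0.4 m/s (linear speed of long_pin above 0.4 m/s).
It fails at once if the short pin is moved by more than 15 mm (distance of short_pin from where it was at the start of the episode above 0.015 m).
It also fails if it takes over 32 s, if anything falls off the work surface, if the arm or the gripper's body presses on something with over 40 N, if the wrist force passes 120 N, or if a joint passes its speed limit or range.

## Robot

A 7-joint arm with a two-finger parallel gripper is mounted at the origin on the work surface. World frame = base frame: x ahead of the robot, y to its left, z up, the work surface at z = 0. Lengths are in m, angles in rad, forces in N, time in s.
With the tool pointing down it reaches from about 0.425 to 0.875 m from the base axis. Payload 4.7 kg.
Tool frame: the origin (TCP) lies on the centre line of the jaws, within the pads' length; the fingertips stand 25 mm ahead of it and the grasp point (between the pads) lies 6 mm ahead of it; z points along the fingers, x is the direction in which the jaws open and shut, and the axes are right-handed (so a half turn about z gives the same grasp; the last joint's range is limited). The gripper opens to 85 mm and grips with 20 to 120 N. Pads are 22 mm wide; open, the fingers measure 114 mm over their backs; the gripper's body (76 mm by 85 mm) begins 54 mm behind the grasp point. The pads swing forward as they close: fully open they stand 13 mm farther back than shut.
Start: joints at [1.128, 0.321, -0.07, 1.45, 0.023, 1.371, -0.057], TCP at [0.287, -0.583, 0.256] pointing down, gripper open.
Joint ranges: [-2.86, 2.86], [-0.3, 2.09], [-1.38, 1.24], [0.06, 2.45], [-1.56, 4.7], [0.09, 2.05], [-2.69, 2.69]. Speed limits (rad/s): [2.57, 2.57, 3.14, 3.14, 3.14, 3.14, 3.14].

## Interface

Orientations are given as a unit quaternion [x, y, z, w].
In Python, from plant import arm gives the robot as it stands. Calls block until the motion is done:
- arm.move_ptp(position, orientation): joint-space move of the TCP to a pose.
- arm.move_l(position, v=0.15, ori=None, f_stop=None): straight line of the TCP; ori=None keeps the orientation; v is the mean speed in m/s. With f_stop (N) it stops when the force on the tool has changed by that much, and returns True; else False.
- arm.set_joints(angles): joint-space move.
- arm.move_gripper(opening, f_grip=None): finger opening in m; f_grip is the grip in N (None keeps the last); returns when the fingers have stopped.
- arm.dwell(seconds).
- arm.inverse_kinematics(position, orientation): joint angles nearest the present ones, or None.
- arm.grab_frame(name): name is "scene" or "top"; returns (picture, depth): 400x640x3 uint8, red, green, blue; 400x640 float32, m along the optical axis (not along the pixel's ray), 0 where there is no reading.
- arm.camera_params(name): a dict with "mtx" (3x3 intrinsics, pixels), "R" (3x3) and "t" (3): a world point X has camera coordinates R X + t. Camera axes: x right, y down, z forward; pixel columns grow to the right and rows downward; lengths in m; the calibration is good to about 2 mm. A picture is of the moment at which its call begins. camera_params takes no time and is no camera call.
A pose or a line that the arm cannot do raises arm.PlanningError and nothing moves.
- arm.job_done(): hands the job in, once; it reports no verdict.
Readings, each from a call of its own:
- arm.current_time(): time.
- arm.current_q(): joint angles.
- arm.current_qd(): joint speeds.
- arm.current_joint_torque(): joint torques, N m.
- arm.current_position(): TCP position.
- arm.current_tcp_rot(): TCP orientation.
- arm.current_ft_force(): force on the tool from outside, world axes, zero at the start.
- arm.current_torque(): the same for the moment, N m.
- arm.current_finger_gap(): finger opening in m.
Only numpy, scipy, OpenCV 4.12 (cv2) and the standard library are available. Lean on these libraries where they do the work, as an engineer would, in place of code of your own. Each camera call takes 0.05 s, during which the arm holds its last target. There are 200 camera calls.

## Working session

There is one attempt and no reset: what is moved stays moved. The work goes in short steps, each a Python script; the robot and the scene stay as the last script left them, time stands still between calls to the robot, and variables do not carry over. Pictures are saved under pics/ and viewed, about 8 in all and at most 12, crops included, and the job is handed in when it is done.

```bash
ls; mkdir -p pics; python3 - <<'E'
from plant import arm
import cv2,numpy as np
for n in("top","scene"):
    p,d=arm.grab_frame(n); cv2.imwrite(f"pics/{n}0.png",p[:,:,::-1]); np.save(f"pics/{n}0d.npy",d)
    c=arm.camera_params(n); print(n,np.round(c["mtx"],1).tolist(),np.round(c["R"],3).tolist(),np.round(c["t"],3).tolist())
print(arm.current_time(),arm.current_tcp_rot())
E
```

```text
pics
top [[463.9, 0.0, 315.0], [0.0, 463.9, 198.2], [0.0, 0.0, 1.0]] [[0.017, -1.0, 0.014], [-0.991, -0.019, -0.134], [0.134, -0.011, -0.991]] [0.049, 0.506, 0.949]
scene [[373.2, 0.0, 317.9], [0.0, 373.2, 202.2], [0.0, 0.0, 1.0]] [[0.429, 0.903, -0.015], [0.658, -0.324, -0.68], [-0.619, 0.282, -0.733]] [-0.267, -0.244, 1.085]
0.1 [ 8.48868500e-01 -5.28603380e-01 -7.42719096e-04 -4.29522968e-04]
```

View pics/top0.png

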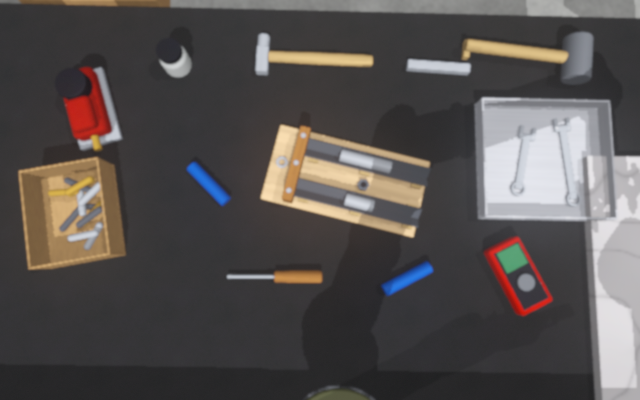

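View pics/scene0.png

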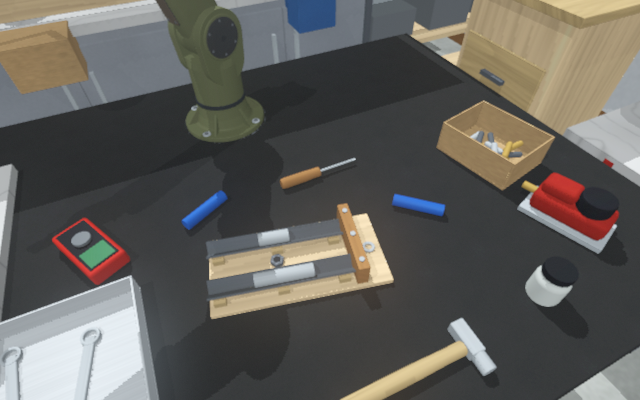

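The top picture shows these candidates:
- Long steel pin in the far groove, at (365,161).
- Short pin in the near groove, at (358,203).
- Blue look-alikes, at (208,182) and (408,278).
- Loose grey bar on the bench, at (438,67).

I choose the one in the far groove. The stop is at (298,165). Next I'll check it in a crop and measure.

```bash
cat > h.py <<'E'
from plant import arm
import cv2,numpy as np
from scipy.spatial.transform import Rotation as Ro
def ray(n,uv,z):
    c=arm.camera_params(n); R,t=c["R"],c["t"]; o=-R.T@t
    d=R.T@np.linalg.inv(c["mtx"])@np.array([uv[0],uv[1],1.]); return o+d*(z-o[2])/d[2]
def pins(p,roi):
    x0,y0,x1,y1=roi; h=cv2.cvtColor(p,cv2.COLOR_RGB2HSV)
    m=((h[:,:,1]<45)&(h[:,:,2]>110)).astype(np.uint8); k=np.zeros_like(m); k[y0:y1,x0:x1]=m[y0:y1,x0:x1]
    cs,_=cv2.findContours(k,cv2.RETR_EXTERNAL,cv2.CHAIN_APPROX_NONE)
    return [cv2.minAreaRect(c) for c in sorted(cs,key=cv2.contourArea)[::-1] if cv2.contourArea(c)>60]
def ends(r):
    b=cv2.boxPoints(r); e=[np.linalg.norm(b[i]-b[(i+1)%4]) for i in(0,1)]
    i=int(np.argmin(e)); return (b[i]+b[(i+1)%4])/2,(b[(i+2)%4]+b[(i+3)%4])/2
E
python3 - <<'E'
from h import *
for n,roi in(("top",(315,130,430,230)),("scene",(215,215,345,300))):
    p=cv2.imread(f"pics/{n}0.png")[:,:,::-1].copy()
    for r in pins(p,roi):
        a,b=ends(r); A,B=ray(n,a,.045),ray(n,b,.045)
        print(n,np.round(r[0]),np.round(r[1],1),A.round(3),B.round(3),np.linalg.norm(A-B).round(3),np.degrees(np.arctan2(*(A-B)[1::-1])).round(1))
    # stop: orange-brown mask
    h=cv2.cvtColor(p,cv2.COLOR_RGB2HSV)
    m=((h[:,:,0]<16)&(h[:,:,1]>125)&(h[:,:,2]>80)).astype(np.uint8)
    k=np.zeros_like(m); x0,y0,x1,y1=(255,110,330,220) if n=="top" else (325,195,400,290); k[y0:y1,x0:x1]=m[y0:y1,x0:x1]
    cs,_=cv2.findContours(k,0,1); c=max(cs,key=cv2.contourArea); r=cv2.minAreaRect(c); a,b=ends(r)
    print("stop",r,ray(n,a,.062).round(3),ray(n,b,.062).round(3))
p=cv2.imread("pics/top0.png")[110:250,250:440]; q=cv2.imread("pics/scene0.png")[195:320,200:400]
f=lambda i:cv2.resize(i,(800,int(800*i.shape[0]/i.shape[1]*.5) ) if 0 else (600,290),interpolation=2)
cv2.imwrite("pics/c0.png",np.vstack([f(p),f(q)]))
E
```

```text
top [352. 158.] [81.  17.8] [0.611 0.065 0.045] [ 0.571 -0.102  0.045] 0.172 76.5
top [343. 198.] [63.1 18.2] [0.519 0.063 0.045] [ 0.488 -0.065  0.045] 0.132 76.4
top [362. 184.] [10. 11.] [ 0.536 -0.053  0.045] [ 0.535 -0.03   0.045] 0.023 -88.9
stop ((305.38909912109375, 142.22569274902344), (34.93183898925781, 10.978578567504883), 86.42366790771484) [0.656 0.084 0.062] [0.582 0.078 0.062]
scene [283. 273.] [16.9 63.9] [0.6   0.004 0.045] [ 0.575 -0.107  0.045] 0.115 77.3
scene [292. 235.] [16.8 97.9] [0.535 0.092 0.045] [ 0.492 -0.096  0.045] 0.192 77.0
scene [331. 273.] [ 6.2 27.4] [0.631 0.051 0.045] [0.619 0.002 0.045] 0.05 75.9
scene [276. 260.] [11. 13.] [ 0.56  -0.041  0.045] [ 0.549 -0.063  0.045] 0.024 64.0
stop ((361.9114990234375, 269.84228515625), (22.628093719482422, 14.646866798400879), 74.74488067626953) [0.63  0.08  0.062] [0.674 0.067 0.062]
```

View pics/c0.png

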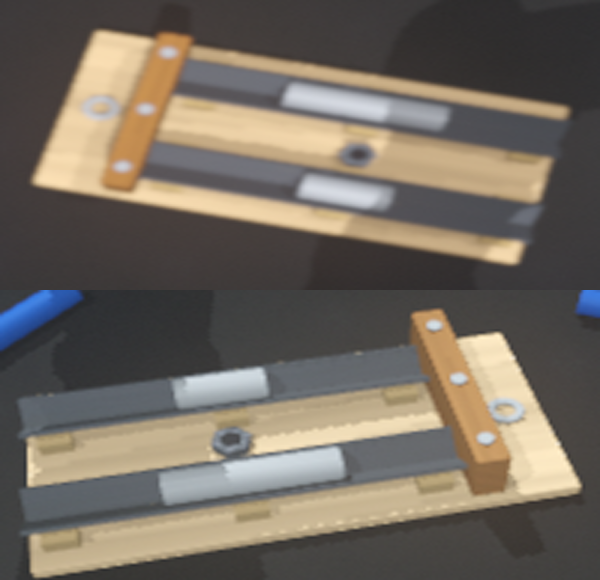

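The crop shows plain steel pins, about 110 mm (far groove) and 60 mm (near groove), both lying in their grooves. The mask picked up the groove iron as well, so I'll use the end pixels read from the crop: the long pin runs from (341,156) to (391,167) in the top view.

```bash
python3 - <<'E'
from h import *
T=lambda x,y:(250+x/3.158,110+y/2.071); S=lambda x,y:(200+x/3,195+(y-290)/2.32)
def pr(s,n,a,b,z):
    A,B=ray(n,a,z),ray(n,b,z); print(s,n,A.round(4),B.round(4),np.linalg.norm(A-B).round(3),np.degrees(np.arctan2(A[1]-B[1],A[0]-B[0])).round(1))
pr("long","top",T(285,96),T(447,118),.045); pr("long","scene",S(344,463),S(162,487),.045)
pr("short","top",T(300,187),T(392,197),.045); pr("short","scene",S(267,385),S(176,394),.045)
pr("stopR","top",T(190,37),T(135,188),.062); pr("stopR","scene",S(466,490-20),S(412,313),.062)
pr("screws","top",T(168,51),T(122,167),.062);pr("screws","scene",S(486,438),S(434,325),.062)
pr("boardedge long","top",T(97,31),T(570,108),.012);pr("board near","top",T(33,184),T(520,264),.012)
E
```

```text
long top [0.5939 0.0064 0.045 ] [ 0.5731 -0.1025  0.045 ] 0.111 79.2
long scene [0.6054 0.0029 0.045 ] [ 0.5775 -0.1035  0.045 ] 0.11 75.3
short top [ 0.5001 -0.0045  0.045 ] [ 0.4911 -0.0656  0.045 ] 0.062 81.6
short scene [ 0.5136 -0.0097  0.045 ] [ 0.4964 -0.0665  0.045 ] 0.059 73.1
stopR top [0.6498 0.0713 0.062 ] [0.4948 0.1041 0.062 ] 0.158 -12.0
stopR scene [0.6522 0.06   0.062 ] [0.4958 0.1057 0.062 ] 0.163 -16.3
screws top [0.6349 0.0856 0.062 ] [0.5157 0.1131 0.062 ] 0.122 -13.0
screws scene [0.6322 0.085  0.062 ] [0.5149 0.1125 0.062 ] 0.12 -13.2
boardedge long top [0.6696 0.1365 0.012 ] [ 0.5925 -0.1942  0.012 ] 0.34 76.9
board near top [0.5041 0.1758 0.012 ] [ 0.4269 -0.1574  0.012 ] 0.342 76.9
```

Jig yaw is about 76.9°, with the stop at 131 mm from the jig origin. The pin's middle sits at jig x≈-10 mm in the y=-45 groove. I'll push its rear end with closed fingers, down in the groove, until the force rises at the stop.

```bash
cat >> h.py <<'E'
a=np.radians(76.9); u=np.array([np.cos(a),np.sin(a),0]); v=np.array([-u[1],u[0],0])
O=np.array([.5446,-.0285,0])
X=-u; Z=np.array([0,0,-1.]); Q=Ro.from_matrix(np.c_[X,np.cross(Z,X),Z]).as_quat()
P=lambda x,y,z:O+u*x+v*y+np.array([0,0,z])
J=lambda p:np.array([(p-O)@u,(p-O)@v,p[2]]).round(4)
E
python3 - <<'E'
from h import *
y=-.0455
for p in(P(-.115,y,.16),P(-.115,y,.061),P(.02,y,.061)): print(p.round(3),arm.inverse_kinematics(p,Q))
arm.move_gripper(0.0,20)
arm.move_ptp(P(-.115,y,.16),Q)
arm.move_l(P(-.115,y,.075),v=.12)
print("down",arm.move_l(P(-.115,y,.061),v=.03,f_stop=8),J(arm.current_position()),arm.current_ft_force(),arm.current_finger_gap(),arm.current_time())
for n in("top","scene"):
    p,d=arm.grab_frame(n); cv2.imwrite(f"pics/{n}1.png",p[:,:,::-1])
i=cv2.imread("pics/scene1.png")[150:330,160:420]; cv2.imwrite("pics/c1.png",cv2.resize(i,None,fx=3,fy=3,interpolation=2))
E
```

```text
[ 0.563 -0.151  0.16 ] [ 0.53994234  0.26852294 -0.37561026  1.73237793  0.10632604  1.16068596
 -1.66534221]
[ 0.563 -0.151  0.061] [ 0.51122572  0.37544745 -0.34795833  1.81600639  0.15152684  0.97610611
 -1.6990018 ]
[ 0.593 -0.019  0.061] [ 0.41032565  0.42215058 -0.50839999  1.78322474  0.23964849  0.99776292
 -1.99111697]
down False [-0.115  -0.0454  0.0609] [-0.0570374   0.54712989 -1.03808207] -0.00019296468051411387 4.2333
```

View pics/c1.png

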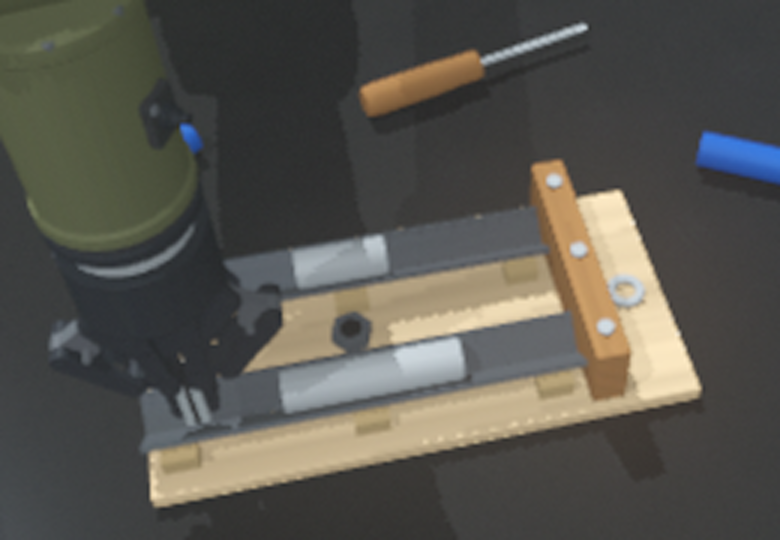

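The closed fingers stand in the groove, tips at about (190,405) in the crop. They are behind the pin's rear end at (285,390) and touch nothing. Push now.

```bash
python3 - <<'E'
from h import *
y=-.0455
r=arm.move_l(P(.022,y,.061),v=.04,f_stop=14)
print("push",r,J(arm.current_position()),arm.current_ft_force(),arm.current_time())
for n in("top","scene"):
    p,d=arm.grab_frame(n); cv2.imwrite(f"pics/{n}2.png",p[:,:,::-1])
i=cv2.imread("pics/scene2.png")[150:330,160:420]; cv2.imwrite("pics/c2.png",cv2.resize(i,None,fx=3,fy=3,interpolation=2))
E
```

```text
push True [-0.0036 -0.0454  0.0606] [ 0.30079658 -1.93384007  0.54419313] 6.8667
```

View pics/c2.png

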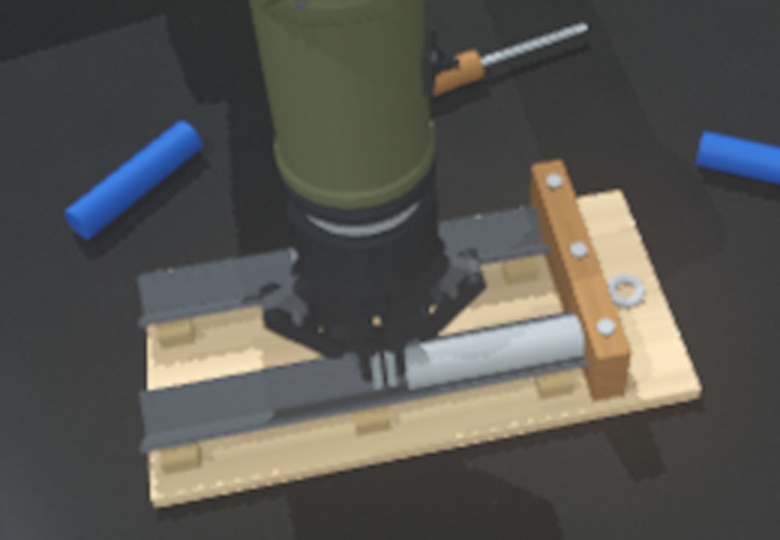

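The force stop tripped at TCP jig x=-3.6 mm, where I predicted -4.5 mm. The picture shows the pin lying in the groove with its front end, at about (582,340), against the stop. I'll back off, lift and check.

```bash
python3 - <<'E'
from h import *
y=-.0455
arm.move_l(P(-.03,y,.061),v=.05)
arm.move_l(P(-.03,y,.12),v=.1)
arm.move_ptp(P(-.26,y-.03,.25),Q)
arm.dwell(.3); print(arm.current_ft_force(),arm.current_time())
I=[]
for n,(a,b,c,d) in(("top",(110,250,250,440)),("scene",(195,320,200,400))):
    p,_=arm.grab_frame(n); cv2.imwrite(f"pics/{n}3.png",p[:,:,::-1]); I.append(cv2.resize(p[a:b,c:d,::-1],(600,290),interpolation=2))
cv2.imwrite("pics/c3.png",np.vstack(I))
E
```

```text
[-0.25885728 -0.82086645 -0.27085712] 9.7083
```

View pics/c3.png

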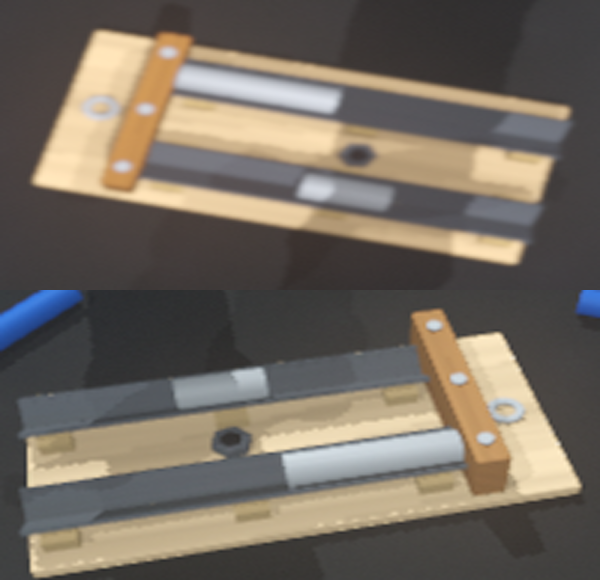

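Both views show the long pin against the stop, with its rear end at crop (340,102) in the top view and (285,470) in the scene view. The short pin hasn't moved: its ends are still at (300,187) and (392,197). I'll do one numeric check and hand in.

```bash
python3 - <<'E'
from h import *
T=lambda x,y:(250+x/3.158,110+y/2.071); S=lambda x,y:(200+x/3,195+(y-290)/2.32)
x=[J(ray("top",T(341,102),.045))[0]+.055,J(ray("scene",S(285,470),.045))[0]+.055]; print("pin x",x)
if all(.05<k<.075 for k in x): arm.job_done(); print("handed in",arm.current_time())
E
```

```text
pin x [np.float64(0.0622), np.float64(0.0634)]
the job is handed in; nothing more can be done
the job is handed in; nothing more can be done
```

The long steel pin is against the wooden stop, and the job was handed in about 10 s into the 32 s allowed. I pushed its rear end with the closed fingers, low in the far groove, at about 0.04 m/s. The push ended when the force stop (set at 14 N) tripped at the stop, about 1 mm from where I predicted. Then I backed off, lifted and moved the arm clear.

Last checks:
- **Long pin position:** the two views put its middle at jig x = 62 and 63 mm. Home is 65 mm and the accepted range is 55–70 mm. In both pictures it lies down in its groove, touching the stop.
- **Short pin:** its ends are at the same pixels as before.
- **Robot:** it was clear of the jig, and the wrist force was under 1 N.

The first colour mask merged the pins with the groove iron, so I read the pin ends from the crops instead. The two views differed by up to 14 mm on single points, mostly sideways. The board edges and stop screws gave consistent values, so I used those for the jig's position. No check failed after the push.

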